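# Fit the cell in the vent-fan control

## Robot

A 6-joint arm with a two-finger parallel gripper is mounted at the origin on the work surface. World frame = base frame: x ahead of the robot, y to its left, z up, the work surface at z = 0. Lengths are in m, angles in rad, forces in N, time in s.
With the tool pointing down it reaches from about 0.275 to 0.725 m from the base axis. Payload 15.9 kg.
Tool frame: the origin (TCP) lies at the centre of the arm's flange, where the gripper is bolted on; the fingertips stand 173 mm ahead of it and the grasp point (between the pads) lies 155 mm ahead of it; z points along the fingers, y is the line along which they close (so a half turn about z gives the same grasp; the last joint's range is limited). The gripper opens to 85 mm and grips with 20 to 120 N. Pads are 22 mm wide; open, the fingers measure 114 mm over their backs; the gripper's body (76 mm by 85 mm) begins 54 mm behind the grasp point. The pads swing forward as they close: fully open they stand 13 mm farther back than shut.
Start: joints at [-1.329, 0.213, -0.034, 1.323, 0, 1.571], TCP at [0.12, -0.485, 0.405] pointing down, gripper open.
Joint ranges: [-2.98, 2.98], [-0.74, 1.72], [-1.14, 1.35], [-2.1, 2.04], [-1.57, 1.44], [-3.14, 3.14]. Speed limits (rad/s): [1.89, 1.89, 2.39, 2.57, 3.14, 3.14].

## Interface

Orientations are given as a unit quaternion [x, y, z, w].
In Python, from rig import ctrl gives the robot as it stands.
- The arm moves only by the shell command python3 -m creep 'ROWS' [FORCE]. ROWS is JSON, a list of rows, each an object of numbers: "tx", "ty", "tz": the shift along the tool's x, y, z as a fraction of full scale; "ax", "ay", "az": the turn, a rotation vector about the tool's x, y, z as a fraction of full scale; "jaw": the opening, from 0 (shut) to 1 (fully open). In form: [{"tx": .., "ty": .., "tz": .., "ax": .., "ay": .., "az": .., "jaw": ..}, ...]. A call has exactly 8 rows; each row shifts and turns the commanded pose from where the row before left it, along the tool's axes as they then stand; what a row does not reach is not made up. Full scale, the value 1, is 0.5 m for a shift and 2 pi rad for a turn. A row lasts 1/12 s, in which the tool goes at most 41.7 mm and 7.16 degrees, less where a joint would pass 70% of its speed; a pose out of reach is approached as far as the arm can. A call with a number of a shift or a turn outside -1 to 1 is refused whole. A call with a gripper value outside its range is refused whole. The fingers move at their own pace and stop on an object; FORCE is the grip in N (left out, the last holds). Time passes only in rows, so rows that do not move let the fingers close, or fill a call up. It gives the time, the measured TCP pose, the force, the opening and the grip force at its end, in the units of the state.
- ctrl.observe(): the state, without advancing time (a new reading comes with each control period).
- ctrl.read_camera(name): name is "scene" or "top" or "wrist"; returns the picture (400x640x3 uint8, red, green, blue); there is no depth.
- ctrl.camera_info(name): a dict with "intrinsics" (3x3 intrinsics, pixels), "rvec" (rotation vector, rad) and "tvec" (3), from world to camera coordinates, as OpenCV has them; the wrist camera has in their place "hand_eye" (4x4, takes a point from camera to tool coordinates, whose origin is the TCP and whose axes are the flange's). Camera axes: x right, y down, z forward; pixel columns grow to the right and rows downward; lengths in m; the calibration is good to about 2 mm. The wrist camera is an equidistant fisheye: a pixel r from the principal point sees the ray r / f radians off the axis. A picture is of the moment at which its call begins: read the wrist's pose just before it. camera_info takes no time and is no camera call.
- ctrl.job_done(): hands the job in; it is judged then, once.
The state is a dict: "time_s": time; "joints": joint angles; "joint_vel": joint speeds; "joint_efforts": joint torques, N m; "tool_pos": TCP position; "ee_rot": TCP orientation; "wrist_force": force on the tool from outside, world axes, zero at the start; "moment": the same for the moment, N m; "width": finger opening in m; "finger_force": force on a finger pad.
Only numpy, scipy, OpenCV 4.12 (cv2) and the standard library are available. Lean on these libraries where they do the work, as an engineer would, in place of code of your own. Each camera call takes 0.05 s, during which the arm holds its last target. There are 200 camera calls.

## Task

The vent fan's wireless control lies open on the sill and needs its battery. Pick up the long slim cell (not the short fat one), press its flat end against the sprung plate of the battery bay, then roll its button end down past the retaining lip, so that the cell lies fully home under the lip with the spring holding it there, and let go. Leave the short cell where it lies.

Things in the scene. Friction and masses are not known exactly. Their poses are not given: they have to be found in the camera images.
- long_cell_mid (a point): Centre of the long slim cell to fit: grey cylinder 21 mm in diameter, 70 mm long, 70 g, lying level. Its y axis runs along it to the end with a small steel button (8 mm wide, 2 mm high, within the 70) and a steel band; the -y end is flat. It lies 30 mm above the sill in two wooden V saddles 24 mm either side of its middle; the middle 42 mm are free for fingers, down to a base 5 mm thick.
- fat_cell_mid (a point): Centre of the short fat cell, 26 mm in diameter and 50 mm long, of the same look, lying level on a like wooden rest. It does not belong in the bay; leave it.
- lip (a point): Mid lower edge of the lip of the bay in the fixed white control (60 x 220 mm). Lip: 36 wide, 42 to 45.5 mm above the sill, 6 mm from here in +y to its end wall. z up, y level from spring to lip. Fitted cell: along y, button to +y on that wall, centre 29 mm in -y and 12 mm below here, in two 45-degree V saddles (5 and 60 mm in -y, tops 28 mm up, 25 wide); free for fingers between, base 5 mm.
- spring_plate (a joint): Push-back (in the lip's -y) of the sprung plate, 0 free to 0.032 m stop; 2 to 10 N. Free face 60 mm in -y of the lip point; 34 wide, 10 to 70 mm above the sill; housing 57 mm high starts 39 mm behind it. 0.004 with the cell fitted; 0.013 to 0.022 lets the cell past the lip. Press with the cell's flat end, button end tilted 20 to 30 degrees up, well above the lip (or level above it).

How it is judged:
By the outcome, as a careful person would: the job done as asked, in the order asked, and still so for the second after the job is handed in, with the robot touching nothing.
It also fails if it takes over 42 s, if anything falls off the work surface, if the arm or the gripper's body presses on something with over 40 N, if the wrist force passes 120 N, or if a joint passes its speed limit or range.

## Working session

There is one attempt and no reset: what is moved stays moved. The work goes in short steps, Python scripts to look and compute and a shell command to move; the robot and the scene stay as the last step left them, time stands still between calls to the robot, and variables do not carry over. Pictures are saved under pics/ and viewed, at most 10 in all, crops included, and the job is handed in when it is done.

```bash
mkdir -p pics; ls; python3 - <<'E'
from rig import ctrl
import cv2
s=ctrl.observe(); print(s)
for n in("scene","top"):
    cv2.imwrite(f"pics/{n}0.png",ctrl.read_camera(n)[:,:,::-1]); print(n,ctrl.camera_info(n))
print(ctrl.camera_info("wrist"))
E
```

```text
pics
{'time_s': 0.0, 'joints': array([-1.32902441e+00,  2.13340463e-01, -3.50618006e-02,  1.32350141e+00,
        5.38113044e-07,  1.57080694e+00]), 'joint_vel': array([ 3.68685140e-05,  1.39156802e-04, -1.28823647e-03, -1.16358907e-03,
        3.78628900e-04, -4.66521120e-04]), 'joint_efforts': array([ 4.98230147e-03, -6.86163712e+01,  4.87113369e+01,  1.80170842e-02,
        4.95478907e-04,  9.94006285e-06]), 'tool_pos': array([ 0.11967555, -0.48531073,  0.40422283]), 'ee_rot': array([ 9.92702674e-01,  1.20586464e-01, -6.65045645e-05, -5.49667344e-04]), 'wrist_force': array([0.19108658, 0.05152094, 0.06512489]), 'moment': array([-0.01046226, -0.0188396 ,  0.01704704]), 'finger_force': 0.0, 'width': 0.085484500008927}
scene {'intrinsics': array([[423.9607413 ,   0.        , 325.89177972],
       [  0.        , 423.9607413 , 199.02801619],
       [  0.        ,   0.        ,   1.        ]]), 'rvec': array([ 2.23915179,  0.90683579, -0.35238321]), 'tvec': array([-0.43479526, -0.20008525,  1.08585943])}
top {'intrinsics': array([[491.24937859,   0.        , 309.1190638 ],
       [  0.        , 491.24937859, 201.88198869],
       [  0.        ,   0.        ,   1.        ]]), 'rvec': array([ 2.10913829, -2.15741994,  0.17281919]), 'tvec': array([0.05923636, 0.55223051, 0.929514  ])}
{'intrinsics': array([[309.70691629,   0.        , 318.60116814],
       [  0.        , 309.70691629, 200.48726413],
       [  0.        ,   0.        ,   1.        ]]), 'hand_eye': array([[-6.22915293e-04, -9.57492699e-01, -2.88456832e-01,
         7.41425226e-02],
       [ 9.99999321e-01, -8.80577597e-04,  7.63482519e-04,
         2.37897667e-03],
       [-9.85037562e-04, -2.88456161e-01,  9.57492597e-01,
         3.06611092e-02],
       [ 0.00000000e+00,  0.00000000e+00,  0.00000000e+00,
         1.00000000e+00]])}
```

View pics/top0.png

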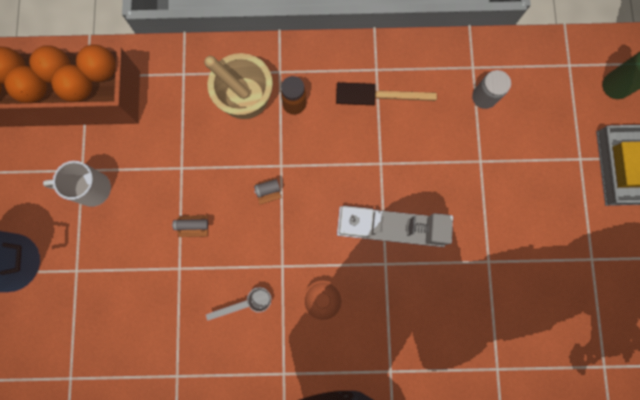

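View pics/scene0.png

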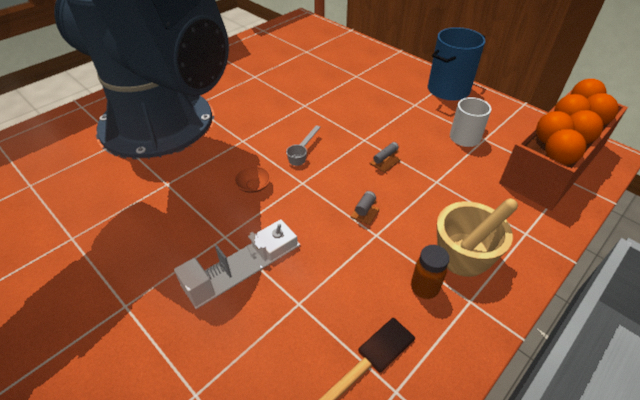

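Top view: the long cell is at about (191,225) and the fat cell at (268,188). The control spans (338–452, 205–245), with the spring housing on the right at (438,229) and the lip block on the left at (355,220). Next I'll enlarge these and get rough positions.

```bash
cat > h.py <<'E'
import numpy as np, cv2
from rig import ctrl
from scipy.spatial.transform import Rotation as R
def ray(n,uv,s=None):
    c=ctrl.camera_info(n);K=np.array(c["intrinsics"]);u=np.array(uv,float)
    d=np.array([(u[0]-K[0,2])/K[0,0],(u[1]-K[1,2])/K[1,1],1])
    if n=="wrist":
        r=np.hypot(d[0],d[1]);d=np.array([d[0]/r*np.sin(r),d[1]/r*np.sin(r),np.cos(r)])
        H=c["hand_eye"];Rw=R.from_quat(s["ee_rot"]).as_matrix()
        return Rw@H[:3,3]+s["tool_pos"],Rw@H[:3,:3]@d
    Rc=cv2.Rodrigues(c["rvec"])[0]
    return -Rc.T@c["tvec"],Rc.T@d
def onz(n,uv,z,s=None):
    o,d=ray(n,uv,s);return o+d*(z-o[2])/d[2]
def tri(rays):
    A=0;b=0
    for o,d in rays:
        d=d/np.linalg.norm(d);P=np.eye(3)-np.outer(d,d);A=A+P;b=b+P@o
    return np.linalg.solve(A,b)
E
python3 - <<'E'
from h import *
np.set_printoptions(precision=4,suppress=True)
for nm,a,z in(("longc",(191,225),.03),("fat",(268,188),.03),("housing",(438,229),.057),("lipbox",(355,220),.05)):
    print(nm,onz("top",a,z))
for nm,a,b in(("long",(191,225),(386,154)),("fat",(268,188),(366,205))): print(nm,tri([ray("top",a),ray("scene",b)]))
a=cv2.imread("pics/top0.png");b=cv2.imread("pics/scene0.png")
A=cv2.resize(a[170:260,160:460],None,fx=2.6,fy=2.6,interpolation=cv2.INTER_CUBIC)
B=cv2.resize(b[135:310,165:415],None,fx=2,fy=2,interpolation=cv2.INTER_CUBIC)
o=np.zeros((600,800,3),np.uint8);o[:234,:780]=A;o[240:590,:500]=B;cv2.imwrite("pics/c1.png",o)
E
```

```text
longc [0.5146 0.2846 0.03  ]
fat [0.5866 0.1295 0.03  ]
housing [ 0.4924 -0.2023  0.057 ]
lipbox [ 0.5146 -0.0426  0.05  ]
long [0.5162 0.2873 0.0221]
fat [0.5881 0.1308 0.0268]
```

View pics/c1.png

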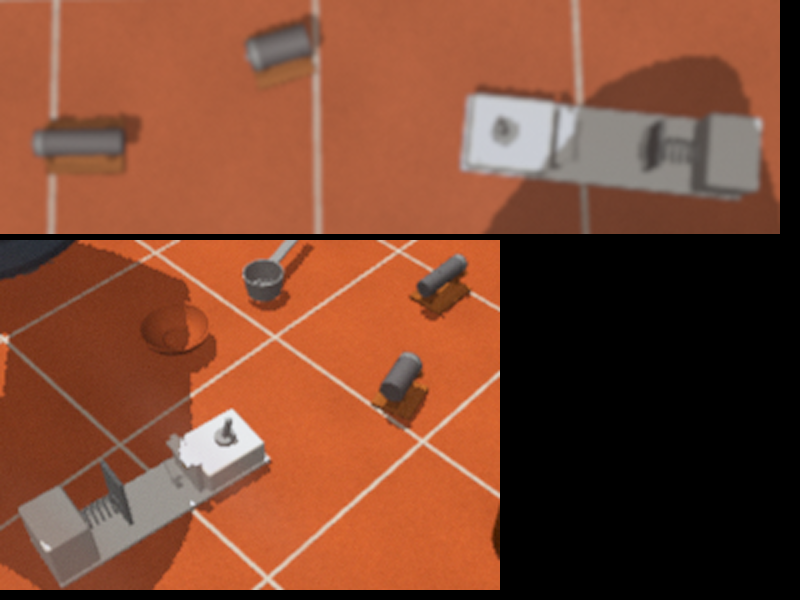

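The crop confirms that the long cell's pale button end points to +y (image left). The plate stands at top px (~411,226) and the lip at about (374,222), so lip +y is close to world +y. I'll go over the bay with the tool yawed to 90° and look with the wrist camera.

```bash
A='{"tx":0.058,"ty":-0.0366,"tz":0.0125,"ax":0,"ay":0,"az":0,"jaw":1}'
python3 -m creep '[{"tx":0.058,"ty":-0.0366,"tz":0.0125,"ax":0,"ay":0,"az":0,"jaw":1},{"tx":0.058,"ty":-0.0366,"tz":0.0125,"ax":0,"ay":0,"az":0,"jaw":1},{"tx":0.058,"ty":-0.0366,"tz":0.0125,"ax":0,"ay":0,"az":0,"jaw":1},{"tx":0.058,"ty":-0.0366,"tz":0.0125,"ax":0,"ay":0,"az":0,"jaw":1},{"tx":0.058,"ty":-0.0366,"tz":0.0125,"ax":0,"ay":0,"az":0,"jaw":1},{"tx":0.058,"ty":-0.0366,"tz":0.0125,"ax":0,"ay":0,"az":0,"jaw":1},{"tx":0.058,"ty":-0.0366,"tz":0.0125,"ax":0,"ay":0,"az":0,"jaw":1},{"tx":0.058,"ty":-0.0366,"tz":0.0125,"ax":0,"ay":0,"az":0,"jaw":1}]' 60
python3 -m creep '[{"tx":0.058,"ty":-0.0366,"tz":0.0125,"ax":0,"ay":0,"az":0,"jaw":1},{"tx":0.058,"ty":-0.0366,"tz":0.0125,"ax":0,"ay":0,"az":0,"jaw":1},{"tx":0.058,"ty":-0.0366,"tz":0.0125,"ax":0,"ay":0,"az":0,"jaw":1},{"tx":0.058,"ty":-0.0366,"tz":0.0125,"ax":0,"ay":0,"az":0,"jaw":1},{"tx":0.058,"ty":-0.0366,"tz":0.0125,"ax":0,"ay":0,"az":0,"jaw":1},{"tx":0.058,"ty":-0.0366,"tz":0.0125,"ax":0,"ay":0,"az":0,"jaw":1},{"tx":0.058,"ty":-0.0366,"tz":0.0125,"ax":0,"ay":0,"az":0,"jaw":1},{"tx":0.058,"ty":-0.0366,"tz":0.0125,"ax":0,"ay":0,"az":0,"jaw":1}]'
python3 -m creep '[{"az":-0.0176,"tx":0,"ty":0,"tz":0,"ax":0,"ay":0,"jaw":1},{"az":-0.0176,"tx":0,"ty":0,"tz":0,"ax":0,"ay":0,"jaw":1},{"az":-0.0176,"tx":0,"ty":0,"tz":0,"ax":0,"ay":0,"jaw":1},{"az":-0.0176,"tx":0,"ty":0,"tz":0,"ax":0,"ay":0,"jaw":1},{"az":-0.0176,"tx":0,"ty":0,"tz":0,"ax":0,"ay":0,"jaw":1},{"az":-0.0176,"tx":0,"ty":0,"tz":0,"ax":0,"ay":0,"jaw":1},{"az":-0.0176,"tx":0,"ty":0,"tz":0,"ax":0,"ay":0,"jaw":1},{"az":-0.0176,"tx":0,"ty":0,"tz":0,"ax":0,"ay":0,"jaw":1}]'
python3 -m creep '[{"az":-0.0176,"tx":0,"ty":0,"tz":0,"ax":0,"ay":0,"jaw":1},{"az":-0.0176,"tx":0,"ty":0,"tz":0,"ax":0,"ay":0,"jaw":1},{"az":-0.0176,"tx":0,"ty":0,"tz":0,"ax":0,"ay":0,"jaw":1},{"az":-0.0176,"tx":0,"ty":0,"tz":0,"ax":0,"ay":0,"jaw":1},{"az":0,"tx":0,"ty":0,"tz":0,"ax":0,"ay":0,"jaw":1},{"az":0,"tx":0,"ty":0,"tz":0,"ax":0,"ay":0,"jaw":1},{"az":0,"tx":0,"ty":0,"tz":0,"ax":0,"ay":0,"jaw":1},{"az":0,"tx":0,"ty":0,"tz":0,"ax":0,"ay":0,"jaw":1}]'
python3 - <<'E'
from h import *
s=ctrl.observe();print(s["joints"],s["tool_pos"],R.from_quat(s["ee_rot"]).as_matrix())
im=ctrl.read_camera("wrist")[:,:,::-1];cv2.imwrite("pics/w1.png",im)
np.save("s1.npy",s,allow_pickle=True)
E
```

```text
time_s: 0.77
tool_pos: [0.3106, -0.2863, 0.3543]
ee_rot: [0.993, 0.121, -0.0, -0.0]
wrist_force: [0.4, -0.9, 0.7]
width: 0.0853
finger_force: 0.0
time_s: 1.43
tool_pos: [0.5009, -0.0884, 0.3042]
ee_rot: [0.993, 0.121, -0.0, -0.0]
wrist_force: [1.1, 0.2, -0.5]
width: 0.0856
finger_force: 0.0
time_s: 2.1
tool_pos: [0.5, -0.09, 0.3044]
ee_rot: [0.844, 0.536, -0.0, -0.0]
wrist_force: [0.5, -0.1, -0.4]
width: 0.0853
finger_force: 0.0
time_s: 2.77
tool_pos: [0.5001, -0.09, 0.3046]
ee_rot: [0.709, 0.705, -0.0, -0.0]
wrist_force: [0.6, -0.2, 0.5]
width: 0.0854
finger_force: 0.0
[-1.78144428e-01  2.70322152e-01 -2.16641246e-01  1.08400919e+00
  1.55585359e-05  1.39738828e+00] [ 0.50007999 -0.09003873  0.30463024] [[ 4.73636765e-03  9.99988769e-01 -1.70714439e-04]
 [ 9.99988782e-01 -4.73635977e-03  4.65463956e-05]
 [ 4.57373078e-05 -1.70932985e-04 -9.99999984e-01]]
```

View pics/w1.png

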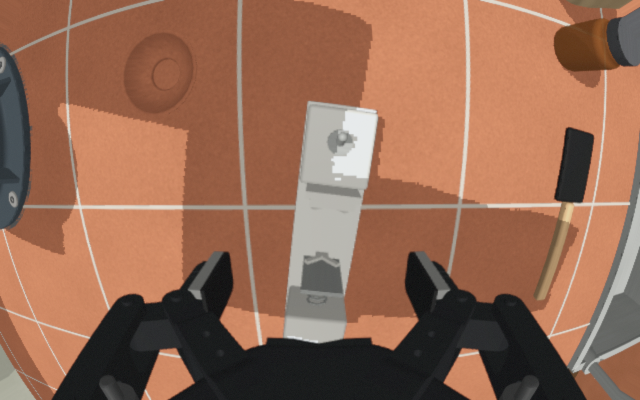

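The control runs up the image: knob at (342,140), lip edge near (333,190), plate around (322,275), and housing behind it. I'll enlarge this.

```bash
python3 - <<'E'
import cv2,numpy as np
a=cv2.imread("pics/w1.png")
f=lambda c:cv2.convertScaleAbs(cv2.resize(c,None,fx=4,fy=4,interpolation=cv2.INTER_CUBIC),alpha=1.2)
A=f(a[165:315,280:375]);B=f(a[95:215,290:390])
o=np.zeros((600,800,3),np.uint8);o[:600,:380]=A;o[:480,400:800]=B;cv2.imwrite("pics/c2.png",o)
E
```

```text
(no output)
```

View pics/c2.png

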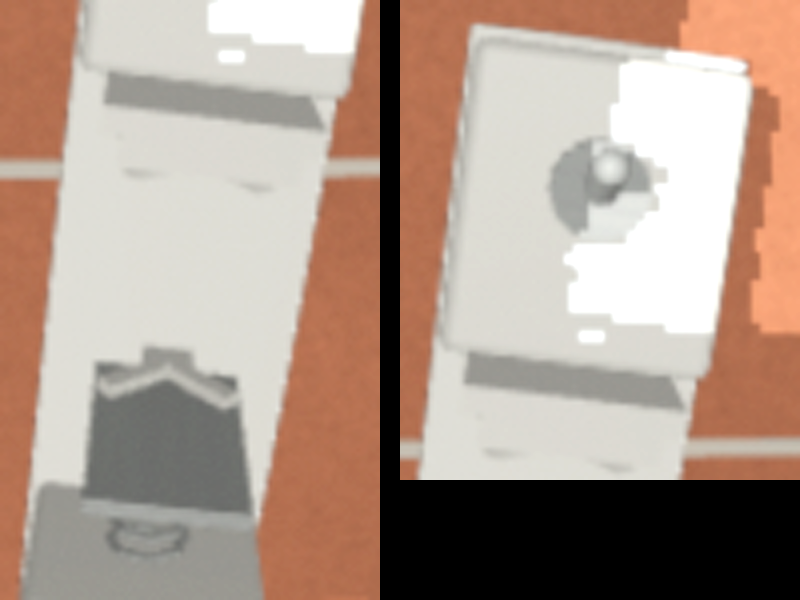

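```bash
cat >> h.py <<'E'
def proj(s,P):
    c=ctrl.camera_info("wrist");K=c["intrinsics"];H=c["hand_eye"];Rw=R.from_quat(s["ee_rot"]).as_matrix()
    p=H[:3,:3].T@(Rw.T@(np.asarray(P)-s["tool_pos"])-H[:3,3]);r=np.hypot(p[0],p[1]);t=np.arctan2(r,p[2])
    return K[0,2]+K[0,0]*p[0]/r*t,K[1,2]+K[1,1]*p[1]/r*t
E
python3 - <<'E'
from h import *
np.set_printoptions(precision=4,suppress=True)
s=np.load("s1.npy",allow_pickle=True).item()
L=lambda X,Y,z:onz("wrist",(280+X/4,165+Y/4),z,s)
B=lambda X,Y,z:onz("wrist",(290+(X-400)/4,95+Y/4),z,s)
a,b=L(83,498,.07),L(250,515,.07);print("plate",a,b,np.linalg.norm(a-b))
# base plate long edges at z=.005 (left/right)
l=[L(62,150,.005),L(35,470,.005)];r=[L(335,110,.005),L(262,500,.005)]
print("edges",*l,*r,"dirs",[np.degrees(np.arctan2(-(p[0]-q[0])[0],(p[0]-q[0])[1])) for p in(l,r) for q in [p[1:]+p[:1]]] )
for z in(.045,.055,.06):print("box front",z,B(440,345,z),B(707,375,z),"back",B(472,28,z),B(750,62,z))
for z in(.0455,.042,.028):print(z,"stripe top",L(105,72,z),L(308,96,z),"stripe bot",L(105,103,z),L(325,128,z),"marks",L(120,172,z),L(275,187,z))
print("rear saddle z28",L(95,380,.028),L(240,400,.028),"V bottom",L(168,370,.015))
m=(a+b)/2
for th in(-8,-6,-4):
    d=np.array([np.sin(np.radians(-th))*-1,np.cos(np.radians(th)),0]);print(th)
E
```

```text
plate [ 0.4871 -0.1526  0.07  ] [ 0.5197 -0.1569  0.07  ] 0.0328963022076248
edges [ 0.4802 -0.1018  0.005 ] [ 0.4704 -0.1868  0.005 ] [ 0.5422 -0.0926  0.005 ] [ 0.5284 -0.1963  0.005 ] dirs [np.float64(-6.527619961029478), np.float64(-7.6027995247302)]
box front 0.045 [ 0.4872 -0.0726  0.045 ] [ 0.5384 -0.0787  0.045 ] back [ 0.494  -0.0131  0.045 ] [ 0.5451 -0.0188  0.045 ]
box front 0.055 [ 0.4879 -0.0702  0.055 ] [ 0.5368 -0.0761  0.055 ] back [ 0.4943 -0.0133  0.055 ] [ 0.5432 -0.0188  0.055 ]
box front 0.06 [ 0.4882 -0.0691  0.06  ] [ 0.536  -0.0748  0.06  ] back [ 0.4945 -0.0134  0.06  ] [ 0.5423 -0.0188  0.06  ]
0.0455 stripe top [ 0.492  -0.0739  0.0455] [ 0.5308 -0.0787  0.0455] stripe bot [ 0.4919 -0.08    0.0455] [ 0.5343 -0.0851  0.0455] marks [ 0.4946 -0.0938  0.0455] [ 0.5248 -0.0971  0.0455]
0.042 stripe top [ 0.4919 -0.0747  0.042 ] [ 0.5312 -0.0797  0.042 ] stripe bot [ 0.4918 -0.0809  0.042 ] [ 0.5348 -0.0861  0.042 ] marks [ 0.4945 -0.095   0.042 ] [ 0.5252 -0.0983  0.042 ]
0.028 stripe top [ 0.4913 -0.0781  0.028 ] [ 0.533  -0.0833  0.028 ] stripe bot [ 0.4912 -0.0846  0.028 ] [ 0.5368 -0.0902  0.028 ] marks [ 0.494  -0.0996  0.028 ] [ 0.5266 -0.1031  0.028 ]
rear saddle z28 [ 0.4877 -0.1485  0.028 ] [ 0.5202 -0.1539  0.028 ] V bottom [ 0.5041 -0.1527  0.015 ]
-8
-6
-4
```

The prediction from the plate (60 mm in +y at about −7°) puts the lip near (0.511,−0.095), and the small marks at panel (197,181) agree. I'll take a second look from directly above for parallax.

```bash

python3 -m creep '[{"tx":-0.04,"ty":0,"tz":0.016,"ax":0,"ay":0,"az":0,"jaw":1},{"tx":-0.04,"ty":0,"tz":0.016,"ax":0,"ay":0,"az":0,"jaw":1},{"tx":-0.04,"ty":0,"tz":0.016,"ax":0,"ay":0,"az":0,"jaw":1},{"tx":-0.04,"ty":0,"tz":0.016,"ax":0,"ay":0,"az":0,"jaw":1},{"tx":-0.04,"ty":0,"tz":0.016,"ax":0,"ay":0,"az":0,"jaw":1},{"tx":0,"ty":0,"tz":0,"ax":0,"ay":0,"az":0,"jaw":1},{"tx":0,"ty":0,"tz":0,"ax":0,"ay":0,"az":0,"jaw":1},{"tx":0,"ty":0,"tz":0,"ax":0,"ay":0,"az":0,"jaw":1}]'
python3 - <<'E'
from h import *
s=ctrl.observe();print(s["tool_pos"])
im=ctrl.read_camera("wrist")[:,:,::-1];cv2.imwrite("pics/w2.png",im)
np.save("s2.npy",s,allow_pickle=True)
u,v=proj(s,[.5075,-.125,.04]);u=int(u)-75;v=int(v)-75;print(u,v)
for P in([.511,-.0952,.042],[.5034,-.1548,.07]):print(proj(s,P))
o=cv2.resize(im[v:v+150,u:u+150],None,fx=4,fy=4,interpolation=cv2.INTER_CUBIC)
cv2.imwrite("pics/c3.png",cv2.convertScaleAbs(o,alpha=1.2))
E
```

```text
time_s: 3.48
tool_pos: [0.4999, -0.1897, 0.2648]
ee_rot: [0.708, 0.706, 0.0, -0.0]
wrist_force: [-1.1, 0.5, 0.7]
width: 0.0853
finger_force: 0.0
[ 0.49993378 -0.18973251  0.26484752]
253 45
(np.float64(334.19652431422844), np.float64(72.45773634956447))
(np.float64(322.4393734187044), np.float64(177.13931539301575))
```

View pics/c3.png

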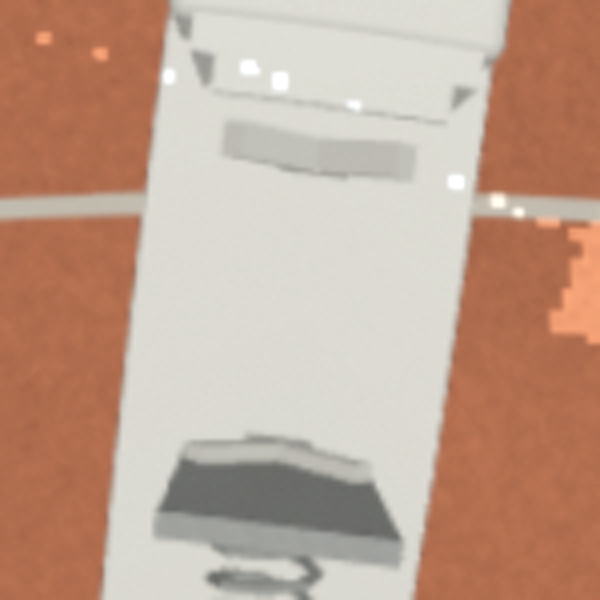

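Now it's clear: the lip edge runs (210,90)–(445,122) and the plate's front top edge (160,510)–(400,540), both within 1 px of prediction. I'll refine the lip by triangulation and head for the long cell.

```bash
python3 - <<'E'
from h import *
np.set_printoptions(precision=4,suppress=True)
s=np.load("s2.npy",allow_pickle=True).item();s1=np.load("s1.npy",allow_pickle=True).item()
L=lambda X,Y,z:onz("wrist",(253+X/4,45+Y/4),z,s)
for nm,p,q,z in(("lip",(210,90),(445,122),.0455),("lip42",(210,90),(445,122),.042),("plate",(160,510),(400,540),.07),("saddle",(222,150),(415,165),.028),("rsad",(185,452),(372,472),.028)):
    a,b=L(*p,z),L(*q,z);print(nm,(a+b)/2,np.linalg.norm(a-b),np.degrees(np.arctan2(*(b-a)[[1,0]])))
print("plate tri",tri([ray("wrist",(253+70,45+131.2),s),ray("wrist",(280+166.5/4,165+506.5/4),s1)]))
e=lambda X,Y:L(X,Y,.005)
for p,q in(((168,60),(105,590)),((487,80),(415,590))):
    d=e(*p)-e(*q);print("edge",np.degrees(np.arctan2(d[0],d[1])))
E
python3 -m creep '[{"tx":0.082,"ty":0,"tz":0,"ax":0,"ay":0,"az":0,"jaw":1},{"tx":0.082,"ty":0,"tz":0,"ax":0,"ay":0,"az":0,"jaw":1},{"tx":0.082,"ty":0,"tz":0,"ax":0,"ay":0,"az":0,"jaw":1},{"tx":0.082,"ty":0,"tz":0,"ax":0,"ay":0,"az":0,"jaw":1},{"tx":0.082,"ty":0,"tz":0,"ax":0,"ay":0,"az":0,"jaw":1},{"tx":0.082,"ty":0,"tz":0,"ax":0,"ay":0,"az":0,"jaw":1},{"tx":0.082,"ty":0,"tz":0,"ax":0,"ay":0,"az":0,"jaw":1},{"tx":0.082,"ty":0,"tz":0,"ax":0,"ay":0,"az":0,"jaw":1}]'
python3 -m creep '[{"tx":0.06,"ty":0,"tz":0,"ax":0,"ay":0,"az":0,"jaw":1},{"tx":0.06,"ty":0,"tz":0,"ax":0,"ay":0,"az":0,"jaw":1},{"tx":0.06,"ty":0,"tz":0,"ax":0,"ay":0,"az":0,"jaw":1},{"tx":0,"ty":0,"tz":0,"ax":0,"ay":0,"az":0,"jaw":1},{"tx":0,"ty":0,"tz":0,"ax":0,"ay":0,"az":0,"jaw":1},{"tx":0,"ty":0,"tz":0,"ax":0,"ay":0,"az":0,"jaw":1},{"tx":0,"ty":0,"tz":0,"ax":0,"ay":0,"az":0,"jaw":1},{"tx":0,"ty":0,"tz":0,"ax":0,"ay":0,"az":0,"jaw":1}]'
python3 - <<'E'
from h import *
s=ctrl.observe();print(s["tool_pos"])
im=ctrl.read_camera("wrist")[:,:,::-1];cv2.imwrite("pics/w3.png",im)
np.save("s3.npy",s,allow_pickle=True)
u,v=proj(s,[.516,.286,.03]);u=int(u)-75;v=max(0,int(v)-75);print(u,v)
o=cv2.resize(im[v:v+150,u:u+150],None,fx=4,fy=4,interpolation=cv2.INTER_CUBIC)
cv2.imwrite("pics/c4.png",cv2.convertScaleAbs(o,alpha=1.2))
E
```

```text
lip [ 0.5113 -0.0948  0.0455] 0.03551780850140691 -7.403689135354018
lip42 [ 0.5115 -0.0944  0.042 ] 0.036176579930773 -7.403689135354028
plate [ 0.5038 -0.1543  0.07  ] 0.03291071398944562 -7.447653452812884
saddle [ 0.5107 -0.1014  0.028 ] 0.03168512203081195 -4.114667647050496
rsad [ 0.5041 -0.1525  0.028 ] 0.03171547950283322 -6.334833698524777
plate tri [ 0.5035 -0.1541  0.0708]
edge 7.731981295513691
edge 7.057878164117229
time_s: 4.2
tool_pos: [0.4998, 0.1408, 0.2654]
ee_rot: [0.708, 0.707, 0.001, 0.0]
wrist_force: [0.3, 0.1, -0.0]
width: 0.0853
finger_force: 0.0
time_s: 4.87
tool_pos: [0.5007, 0.2272, 0.2649]
ee_rot: [0.708, 0.706, 0.0, 0.0]
wrist_force: [0.4, 0.7, 0.3]
width: 0.0853
finger_force: 0.0
[0.50073674 0.22720018 0.2648874 ]
264 53
```

View pics/c4.png

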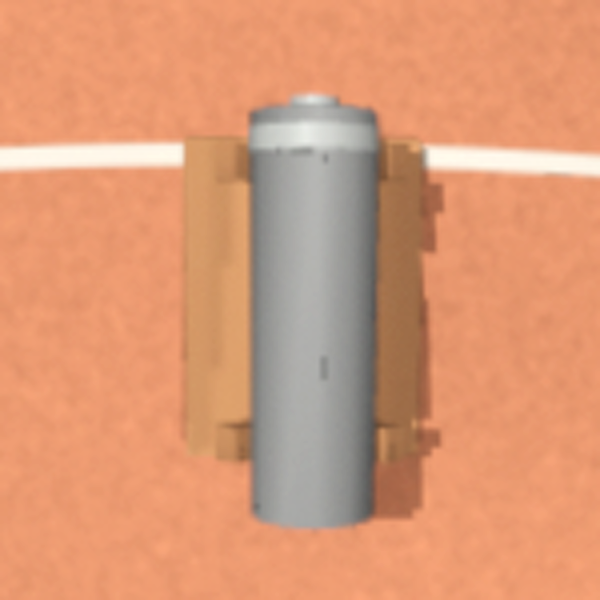

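The crop shows the long cell upright: button at (315,93), flat end at (314,520), sides at x 251/376. The measured width should be 21 mm if the axis is at z = 0.03, which I'll check.

```bash
python3 - <<'E'
from h import *
np.set_printoptions(precision=4,suppress=True)
s=np.load("s3.npy",allow_pickle=True).item()
L=lambda X,Y,z:onz("wrist",(264+X/4,53+Y/4),z,s)
b=L(315,95,.032);fm=L(314,525,.0405);fs=(L(252,513,.03)+L(375,513,.03))/2
print("btn",b,"flat",fm,fs,"len",np.linalg.norm((b-fm)[:2]),np.linalg.norm((b-fs)[:2]))
print("width",np.linalg.norm(L(251,300,.03)-L(376.5,300,.03)))
t=(L(249,170,.03)+L(378,170,.03))/2;l=(L(251.5,480,.03)+L(374.5,480,.03))/2
print("axis",t,l,"ang",np.degrees(np.arctan2((t-l)[0],(t-l)[1])))
print("tri top",tri([ray("wrist",(264+314/4,53+310/4),s),ray("top",(191,225)),ray("scene",(386,154))]))
c=(b+(fm+fs)/2)/2;print("centre",c)
E
```

```text
btn [0.5178 0.3201 0.032 ] flat [0.5175 0.2508 0.0405] [0.5183 0.2503 0.03  ] len 0.06928726423773507 0.06976052672690201
width 0.020671319376880274
axis [0.5178 0.3079 0.03  ] [0.5181 0.2561 0.03  ] ang -0.35309547122060914
tri top [0.5173 0.2854 0.0244]
centre [0.5179 0.2853 0.0336]
```

Cell centre is (0.518, 0.285, 0.030), length 69.5 mm and width 20.7 mm, both matching the given sizes. Now I'll tilt 10° (body toward the button end) and go above it along the tool axis.

```bash

python3 -m creep '[{"tx":0,"ty":0,"tz":0,"ax":0,"ay":-0.0139,"az":0,"jaw":1},{"tx":0,"ty":0,"tz":0,"ax":0,"ay":-0.0139,"az":0,"jaw":1},{"tx":0.049,"ty":0.0085,"tz":0,"ax":0,"ay":0,"az":0,"jaw":1},{"tx":0.049,"ty":0.0085,"tz":0,"ax":0,"ay":0,"az":0,"jaw":1},{"tx":0.049,"ty":0.0085,"tz":0,"ax":0,"ay":0,"az":0,"jaw":1},{"tx":0.049,"ty":0.0085,"tz":0,"ax":0,"ay":0,"az":0,"jaw":1},{"tx":0,"ty":0,"tz":0,"ax":0,"ay":0,"az":0,"jaw":1},{"tx":0,"ty":0,"tz":0,"ax":0,"ay":0,"az":0,"jaw":1}]'
cat > g.py <<'E'
from h import *
import sys
np.set_printoptions(precision=4,suppress=True)
s=ctrl.observe();M=R.from_quat(s["ee_rot"]).as_matrix();G=s["tool_pos"]+.155*M[:,2]
print("grasp",G,"x",M[:,0],"y",M[:,1],"z",M[:,2],"F",s["wrist_force"],"w",s["width"],s["finger_force"])
if len(sys.argv)>3:
    d=np.array(list(map(float,sys.argv[1:4])))-G; print("to go, tool axes, fraction",M.T@d/.5)
E
python3 g.py .518 .2853 .030
```

```text
time_s: 5.58
tool_pos: [0.518, 0.3247, 0.2471]
ee_rot: [0.705, 0.704, -0.062, 0.062]
wrist_force: [-0.6, -1.3, -0.3]
width: 0.0855
finger_force: 0.0
grasp [0.5179 0.2977 0.0945] x [ 0.0013  0.9847 -0.1742] y [ 1.     -0.0014 -0.0006] z [-0.0008 -0.1742 -0.9847] F [-0.5565 -1.323  -0.3417] w 0.08548195866211729 0.0
to go, tool axes, fraction [-0.002   0.0003  0.1314]
```

```bash

python3 -m creep '[{"tx":-0.002,"ty":0,"tz":0.033,"ax":0,"ay":0,"az":0,"jaw":1},{"tx":0,"ty":0,"tz":0.033,"ax":0,"ay":0,"az":0,"jaw":1},{"tx":0,"ty":0,"tz":0.033,"ax":0,"ay":0,"az":0,"jaw":1},{"tx":0,"ty":0,"tz":0.032,"ax":0,"ay":0,"az":0,"jaw":1},{"tx":0,"ty":0,"tz":0,"ax":0,"ay":0,"az":0,"jaw":1},{"tx":0,"ty":0,"tz":0,"ax":0,"ay":0,"az":0,"jaw":0},{"tx":0,"ty":0,"tz":0,"ax":0,"ay":0,"az":0,"jaw":0},{"tx":0,"ty":0,"tz":0,"ax":0,"ay":0,"az":0,"jaw":0}]' 60
python3 -m creep '[{"tx":0,"ty":0,"tz":0,"ax":0,"ay":0,"az":0,"jaw":0},{"tx":0,"ty":0,"tz":0,"ax":0,"ay":0,"az":0,"jaw":0},{"tx":0,"ty":0,"tz":0,"ax":0,"ay":0,"az":0,"jaw":0},{"tx":0,"ty":0,"tz":0,"ax":0,"ay":0,"az":0,"jaw":0},{"tx":0,"ty":0,"tz":0,"ax":0,"ay":0,"az":0,"jaw":0},{"tx":0,"ty":0,"tz":0,"ax":0,"ay":0,"az":0,"jaw":0},{"tx":0,"ty":0,"tz":0,"ax":0,"ay":0,"az":0,"jaw":0},{"tx":0,"ty":0,"tz":0,"ax":0,"ay":0,"az":0,"jaw":0}]'
python3 g.py .518 .2853 .030
```

```text
time_s: 6.25
tool_pos: [0.5184, 0.3121, 0.1847]
ee_rot: [0.705, 0.704, -0.061, 0.062]
wrist_force: [0.3, 0.2, 0.2]
width: 0.0517
finger_force: 0.0
time_s: 6.92
tool_pos: [0.5169, 0.3122, 0.184]
ee_rot: [0.705, 0.704, -0.062, 0.061]
wrist_force: [-12.7, 1.9, 12.7]
width: 0.0188
finger_force: 58.3
grasp [0.5166 0.2854 0.0313] x [ 0.0009  0.9849 -0.1734] y [ 1.     -0.0013 -0.0021] z [-0.0023 -0.1734 -0.9849] F [-12.7466   1.9389  12.6853] w 0.01879093447522937 58.345481157302856
to go, tool axes, fraction [0.0003 0.0029 0.0026]
```

```bash

python3 -m creep '[{"tx":-0.0026,"ty":0,"tz":-0.015,"ax":0,"ay":0,"az":0,"jaw":0},{"tx":-0.0052,"ty":0,"tz":-0.03,"ax":0,"ay":0,"az":0,"jaw":0},{"tx":-0.0052,"ty":0,"tz":-0.03,"ax":0,"ay":0,"az":0,"jaw":0},{"tx":-0.0052,"ty":0,"tz":-0.03,"ax":0,"ay":0,"az":0,"jaw":0},{"tx":-0.0052,"ty":0,"tz":-0.03,"ax":0,"ay":0,"az":0,"jaw":0},{"tx":-0.0052,"ty":0,"tz":-0.03,"ax":0,"ay":0,"az":0,"jaw":0},{"tx":-0.0052,"ty":0,"tz":-0.03,"ax":0,"ay":0,"az":0,"jaw":0},{"tx":0,"ty":0,"tz":0,"ax":0,"ay":0,"az":0,"jaw":0}]'
python3 - <<'E'
from h import *
s=ctrl.observe()
im=ctrl.read_camera("wrist")[:,:,::-1];cv2.imwrite("pics/w4.png",im);np.save("s4.npy",s,allow_pickle=True)
M=R.from_quat(s["ee_rot"]).as_matrix();G=s["tool_pos"]+.155*M[:,2]
u,v=proj(s,G);u=int(u)-70;v=min(280,int(v)-70);print(u,v)
ax=R.from_rotvec(M[:,1]*0).as_matrix()
cv2.imwrite("pics/c5.png",cv2.resize(im[v:v+120,u:u+150],None,fx=5,fy=5,interpolation=cv2.INTER_CUBIC))
y=np.array([0,1,0]);print("expected btn",proj(s,G+.035*y),"flat",proj(s,G-.035*y),"G",G)
E
python3 g.py
```

```text
time_s: 7.58
tool_pos: [0.5186, 0.3128, 0.2857]
ee_rot: [0.705, 0.704, -0.06, 0.062]
wrist_force: [0.1, 0.1, -0.1]
width: 0.0188
finger_force: 58.8
245 201
expected btn (np.float64(315.20159069271983), np.float64(203.23058419263114)) flat (np.float64(316.3697996183122), np.float64(321.16778109637517)) G [0.51912348 0.28620022 0.13296721]
grasp [0.5187 0.286  0.1313] x [ 0.0024  0.9851 -0.1722] y [ 1.     -0.0019  0.0027] z [ 0.0023 -0.1722 -0.9851] F [ 0.4968  0.0651 -1.141 ] w 0.019151358412980556 58.820902705192566
```

View pics/c5.png

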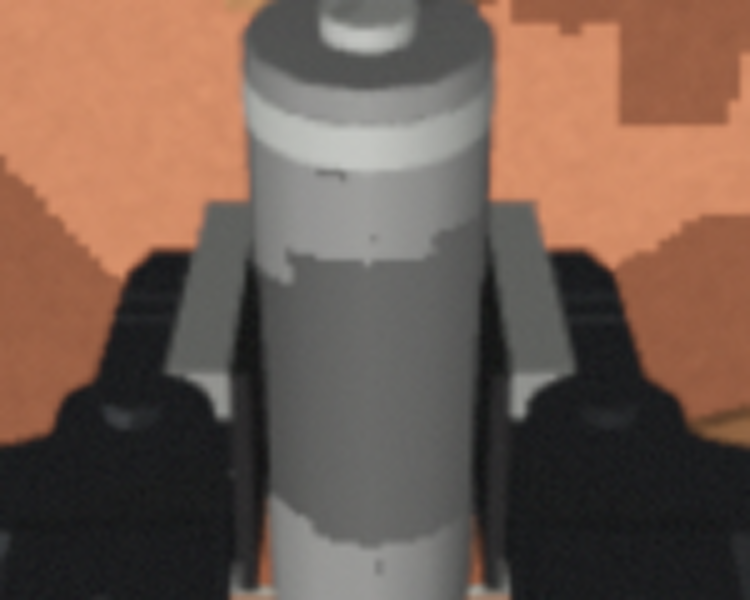

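The cell is held squarely between the pads; button centre at px (318.6,203) against the expected (315,203), so the camera reads about 1.2 mm too far in +x, in line with the sideways force during the grasp. I'll correct the lip x to 0.510, then check the box height and travel to the bay with the yaw and tilt applied.

```bash
python3 - <<'E'
from h import *
np.set_printoptions(precision=4,suppress=True)
s2=np.load("s2.npy",allow_pickle=True).item();s1=np.load("s1.npy",allow_pickle=True).item()
T=lambda p,q:tri([ray("wrist",p,s1),ray("wrist",q,s2)])
print("box front L",T((290+44/4,95+345/4),(253+172/4,45+8/4)),"R",T((290+307/4,95+375/4),(253+503/4,45+52/4)))
print("lip",T((280+197/4,165+181/4),(253+328/4,45+106/4)))
E
python3 -m creep '[{"tx":-0.082,"ty":0,"tz":0.0145,"ax":0,"ay":0,"az":0,"jaw":0},{"tx":-0.082,"ty":0,"tz":-0.0145,"ax":0,"ay":0,"az":0,"jaw":0},{"tx":-0.082,"ty":0,"tz":-0.0145,"ax":0,"ay":0,"az":0,"jaw":0},{"tx":-0.08,"ty":0,"tz":-0.0145,"ax":0,"ay":0,"az":0,"jaw":0},{"tx":-0.08,"ty":0,"tz":-0.0145,"ax":0,"ay":0,"az":0,"jaw":0},{"tx":-0.08,"ty":0,"tz":0.0145,"ax":0,"ay":0,"az":0,"jaw":0},{"tx":-0.08,"ty":0,"tz":0.0145,"ax":0,"ay":0,"az":0,"jaw":0},{"tx":0,"ty":0,"tz":0,"ax":0.00175,"ay":0,"az":0.01005,"jaw":0}]'
python3 -m creep '[{"tx":0,"ty":0,"tz":0,"ax":0.00175,"ay":0,"az":0.01005,"jaw":0},{"tx":0,"ty":0,"tz":0,"ax":0,"ay":0.0167,"az":0,"jaw":0},{"tx":0,"ty":0,"tz":0,"ax":0,"ay":0.0167,"az":0,"jaw":0},{"tx":0,"ty":0,"tz":0,"ax":0,"ay":0.0167,"az":0,"jaw":0},{"tx":0,"ty":0,"tz":0,"ax":0,"ay":0.0167,"az":0,"jaw":0},{"tx":0,"ty":0,"tz":0,"ax":0,"ay":0,"az":0,"jaw":0},{"tx":0,"ty":0,"tz":0,"ax":0,"ay":0,"az":0,"jaw":0},{"tx":0,"ty":0,"tz":0,"ax":0,"ay":0,"az":0,"jaw":0}]'
cat > b.py <<'E'
# cell pose in bay frame (mm, deg) and tool-axis fractions to reach [y z (tilt)] (centre on the line)
from h import *
import sys
np.set_printoptions(precision=4,suppress=True)
P=np.array([.5100,-.0945,0]);a=np.radians(7.35);D=np.array([np.sin(a),np.cos(a),0]);X=np.array([np.cos(a),-np.sin(a),0])
s=ctrl.observe();M=R.from_quat(s["ee_rot"]).as_matrix();G=s["tool_pos"]+.155*M[:,2]
c=M@R.from_euler("y",-10,degrees=True).as_matrix().T@np.array([1,0,0])
print("x,y,z mm",1e3*np.array([(G-P)@X,(G-P)@D,G[2]]),"tilt",np.degrees(np.arcsin(c[2])),"yaw err",np.degrees(np.arcsin(c@X)),"t",s["time_s"])
print("F bay xyz",s["wrist_force"]@X,s["wrist_force"]@D,s["wrist_force"][2],"w",s["width"],s["finger_force"])
for q in sys.argv[1:]:
    y,z,t=map(float,q.split(","));Gt=P+D*y/1e3+np.array([0,0,z/1e3])
    k=np.radians(t-10);zt=np.sin(k)*D-np.cos(k)*np.array([0,0,1]);T=Gt-.155*zt
    # turn about tool y first, then shift in the turned axes
    xt=np.cos(k)*D+np.sin(k)*np.array([0,0,1]);Mt=np.c_[xt,np.cross(zt,xt),zt]
    rv=(R.from_matrix(M.T@Mt)).as_rotvec()/(2*np.pi)
    print(q,"turn",rv,"shift (new axes)",Mt.T@(T-s["tool_pos"])/.5,"(old axes)",M.T@(T-s["tool_pos"])/.5)
E
python3 b.py -- 2>/dev/null; python3 b.py "-19,110,24" "-19,62,24"
```

```text
box front L [ 0.487  -0.0762  0.0292] R [ 0.541  -0.0828  0.0287]
lip [ 0.5103 -0.0952  0.0469]
time_s: 8.3
tool_pos: [0.5168, 0.0294, 0.3384]
ee_rot: [0.728, 0.68, -0.064, 0.06]
wrist_force: [-0.5, 0.4, 0.2]
width: 0.0192
finger_force: 58.9
time_s: 8.97
tool_pos: [0.5173, 0.0348, 0.3382]
ee_rot: [0.746, 0.655, 0.09, -0.08]
wrist_force: [-0.3, 0.2, -0.5]
width: 0.0191
finger_force: 58.8
x,y,z mm [ -9.3305 166.2469 187.6755] tilt 23.824877624814224 yaw err 0.11600358760316312 t 8.9667
F bay xyz -0.29087414441054504 0.2116372245455448 -0.46927062170931616 w 0.019129747162400037 58.84404122829437
x,y,z mm [ -9.3305 166.2469 187.6755] tilt 23.824877624814224 yaw err 0.11600358760316312 t 8.9667
F bay xyz -0.29087414441054504 0.2116372245455448 -0.46927062170931616 w 0.019129747162400037 58.84404122829437
-19,110,24 turn [ 0.      0.0005 -0.0003] shift (new axes) [-0.398   0.0187  0.0611] (old axes) [-0.3978  0.0195  0.0623]
-19,62,24 turn [ 0.      0.0005 -0.0003] shift (new axes) [-0.4212  0.0187  0.1543] (old axes) [-0.4207  0.0195  0.1555]
```

```bash

python3 -m creep '[{"tx":-0.0663,"ty":0.0032,"tz":0.0104,"ax":0,"ay":0,"az":0,"jaw":0},{"tx":-0.0663,"ty":0.0032,"tz":0.0104,"ax":0,"ay":0,"az":0,"jaw":0},{"tx":-0.0663,"ty":0.0032,"tz":0.0104,"ax":0,"ay":0,"az":0,"jaw":0},{"tx":-0.0663,"ty":0.0032,"tz":0.0104,"ax":0,"ay":0,"az":0,"jaw":0},{"tx":-0.0663,"ty":0.0032,"tz":0.0104,"ax":0,"ay":0,"az":0,"jaw":0},{"tx":-0.0663,"ty":0.0035,"tz":0.0104,"ax":0,"ay":0,"az":0,"jaw":0},{"tx":0,"ty":0,"tz":0,"ax":0,"ay":0.0005,"az":-0.0003,"jaw":0},{"tx":0,"ty":0,"tz":0,"ax":0,"ay":0,"az":0,"jaw":0}]'
python3 b.py "-19,62,24" "-22,58,24"
```

```text
time_s: 9.63
tool_pos: [0.5028, -0.151, 0.2591]
ee_rot: [0.746, 0.655, 0.092, -0.082]
wrist_force: [-1.4, 1.0, -0.9]
width: 0.0191
finger_force: 58.8
x,y,z mm [ -0.1204 -19.1559 108.8044] tilt 24.119368763043177 yaw err 0.12183006927841027 t 9.6333
F bay xyz -1.5057847870340098 0.8644400591273719 -0.8929633660277133 w 0.019071967318382253 58.841323256492615
-19,62,24 turn [-0.0002 -0.0003 -0.0003] shift (new axes) [-0.0217 -0.0002  0.0909] (old axes) [-0.0219 -0.      0.0909]
-22,58,24 turn [-0.0002 -0.0003 -0.0003] shift (new axes) [-0.0295 -0.0002  0.0972] (old axes) [-0.0297  0.      0.0972]
```

Time is 9.6 s, so there's plenty left. I'll lower to y=−19, z=62 and check with a wrist picture before pressing.

```bash

python3 -m creep '[{"tx":-0.0055,"ty":0,"tz":0.0227,"ax":0,"ay":0,"az":0,"jaw":0},{"tx":-0.0055,"ty":0,"tz":0.0227,"ax":0,"ay":0,"az":0,"jaw":0},{"tx":-0.0055,"ty":0,"tz":0.0227,"ax":0,"ay":0,"az":0,"jaw":0},{"tx":-0.0055,"ty":0,"tz":0.0227,"ax":0,"ay":0,"az":0,"jaw":0},{"tx":0,"ty":0,"tz":0,"ax":0,"ay":0,"az":0,"jaw":0},{"tx":0,"ty":0,"tz":0,"ax":0,"ay":0,"az":0,"jaw":0},{"tx":0,"ty":0,"tz":0,"ax":0,"ay":0,"az":0,"jaw":0},{"tx":0,"ty":0,"tz":0,"ax":0,"ay":0,"az":0,"jaw":0}]'
python3 b.py "-24,60,24" "-32,54,24" "-40,47,24"
python3 - <<'E'
from h import *
a=ctrl.read_camera("wrist")[:,:,::-1];b=ctrl.read_camera("scene")[:,:,::-1]
o=np.zeros((600,800,3),np.uint8)
o[:560,:400]=cv2.resize(a[120:400,220:420],None,fx=2,fy=2,interpolation=cv2.INTER_CUBIC)
o[:480,400:]=cv2.resize(b[190:310,180:280],None,fx=4,fy=4,interpolation=cv2.INTER_CUBIC)[:, :400]
cv2.imwrite("pics/c6.png",o)
E
```

```text
time_s: 10.3
tool_pos: [0.5035, -0.1494, 0.2143]
ee_rot: [0.745, 0.656, 0.093, -0.081]
wrist_force: [-0.6, 0.2, -2.1]
width: 0.0194
finger_force: 58.8
x,y,z mm [  0.8881 -17.3145  64.0587] tilt 24.18279142183223 yaw err -0.07211843199321372 t 10.3
F bay xyz -0.6088444163715883 0.08402772888929934 -2.052052249852589 w 0.019367248009518556 58.84049892425537
-24,60,24 turn [ 0.0003 -0.0005  0.0002] shift (new axes) [-0.0139 -0.0012  0.0046] (old axes) [-0.014  -0.0013  0.0046]
-32,54,24 turn [ 0.0003 -0.0005  0.0002] shift (new axes) [-0.0324 -0.0012  0.0124] (old axes) [-0.0324 -0.0013  0.0123]
-40,47,24 turn [ 0.0003 -0.0005  0.0002] shift (new axes) [-0.0513 -0.0012  0.0221] (old axes) [-0.0514 -0.0013  0.022 ]
```

View pics/c6.png

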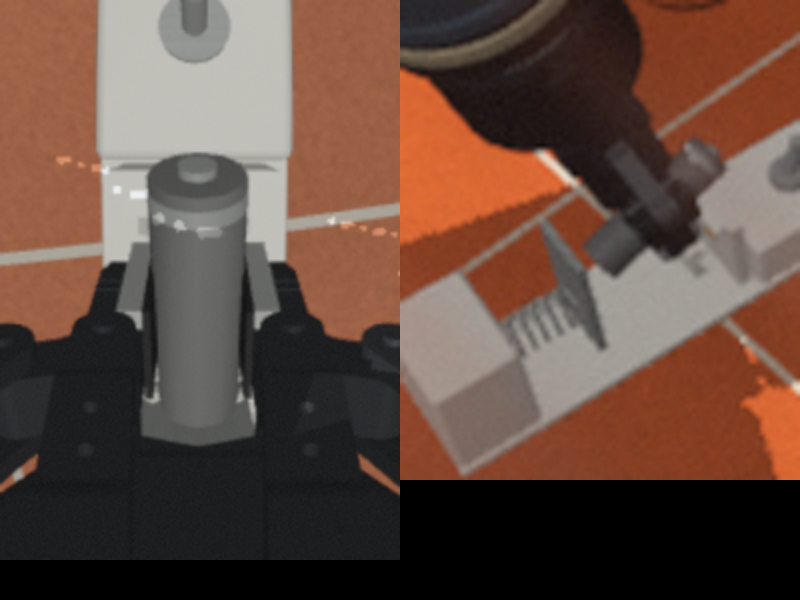

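The cell sits centred over the bay (cell x 197, bay edges 105–285), flat end facing the plate with a small gap and the button tilted up above the lip. Now I'll press.

```bash

python3 -m creep '[{"tx":-0.0068,"ty":-0.0005,"tz":0.002,"ax":0,"ay":0,"az":0,"jaw":0},{"tx":-0.0068,"ty":-0.0005,"tz":0.002,"ax":0,"ay":0,"az":0,"jaw":0},{"tx":-0.0068,"ty":0,"tz":0.002,"ax":0,"ay":0,"az":0,"jaw":0},{"tx":-0.0068,"ty":0,"tz":0.002,"ax":0,"ay":0,"az":0,"jaw":0},{"tx":-0.0068,"ty":0,"tz":0.002,"ax":0,"ay":0,"az":0,"jaw":0},{"tx":0,"ty":0,"tz":0,"ax":0,"ay":0,"az":0,"jaw":0},{"tx":0,"ty":0,"tz":0,"ax":0,"ay":0,"az":0,"jaw":0},{"tx":0,"ty":0,"tz":0,"ax":0,"ay":0,"az":0,"jaw":0}]'
python3 b.py "-40,47,24"
python3 -m creep '[{"tx":-0.0058,"ty":0,"tz":0.004,"ax":0,"ay":0,"az":0,"jaw":0},{"tx":-0.0058,"ty":0,"tz":0.004,"ax":0,"ay":0,"az":0,"jaw":0},{"tx":-0.0058,"ty":0,"tz":0.004,"ax":0,"ay":0,"az":0,"jaw":0},{"tx":0,"ty":0,"tz":0,"ax":0,"ay":0,"az":0,"jaw":0},{"tx":0,"ty":0,"tz":0,"ax":0,"ay":0,"az":0,"jaw":0},{"tx":0,"ty":0,"tz":0,"ax":0,"ay":0,"az":0,"jaw":0},{"tx":0,"ty":0,"tz":0,"ax":0,"ay":0,"az":0,"jaw":0},{"tx":0,"ty":0,"tz":0,"ax":0,"ay":0,"az":0,"jaw":0}]'
python3 b.py "-40.5,47,24" "-40.5,41,16"
python3 - <<'E'
from h import *
a=ctrl.read_camera("wrist")[:,:,::-1];b=ctrl.read_camera("scene")[:,:,::-1]
o=np.zeros((600,800,3),np.uint8)
o[:560,:400]=cv2.resize(a[120:400,220:420],None,fx=2,fy=2,interpolation=cv2.INTER_CUBIC)
o[:480,400:]=cv2.resize(b[190:310,180:280],None,fx=4,fy=4,interpolation=cv2.INTER_CUBIC)[:, :400]
cv2.imwrite("pics/c7.png",o)
E
```

```text
time_s: 11.07
tool_pos: [0.5006, -0.1647, 0.2042]
ee_rot: [0.745, 0.655, 0.093, -0.082]
wrist_force: [1.5, 3.9, -1.7]
width: 0.0193
finger_force: 58.9
x,y,z mm [ -0.2615 -32.6852  54.0083] tilt 24.23628845884354 yaw err -0.0057031416995582665 t 11.0667
F bay xyz 0.9566925748455551 4.088073013188307 -1.6711235392955375 w 0.019258055440675208 58.858927488327026
-40,47,24 turn [ 0.0001 -0.0007  0.    ] shift (new axes) [-0.0163  0.0007  0.0101] (old axes) [-0.0163  0.0007  0.01  ]
time_s: 11.73
tool_pos: [0.4997, -0.1716, 0.1961]
ee_rot: [0.745, 0.655, 0.093, -0.082]
wrist_force: [2.0, 4.9, -1.8]
width: 0.019
finger_force: 58.8
x,y,z mm [ -0.2803 -39.6364  45.9011] tilt 24.241573961616556 yaw err -0.012709146029849515 t 11.7333
F bay xyz 1.3917553047746258 5.072777444859736 -1.8391282839110819 w 0.019005637074153696 58.79142343997955
-40.5,47,24 turn [ 0.0001 -0.0007  0.    ] shift (new axes) [ 0.0002  0.0007 -0.0026] (old axes) [ 0.0002  0.0007 -0.0026]
-40.5,41,16 turn [ 0.0001 -0.0229  0.    ] shift (new axes) [0.0417 0.0007 0.0064] (old axes) [0.0404 0.0007 0.0123]
```

View pics/c7.png

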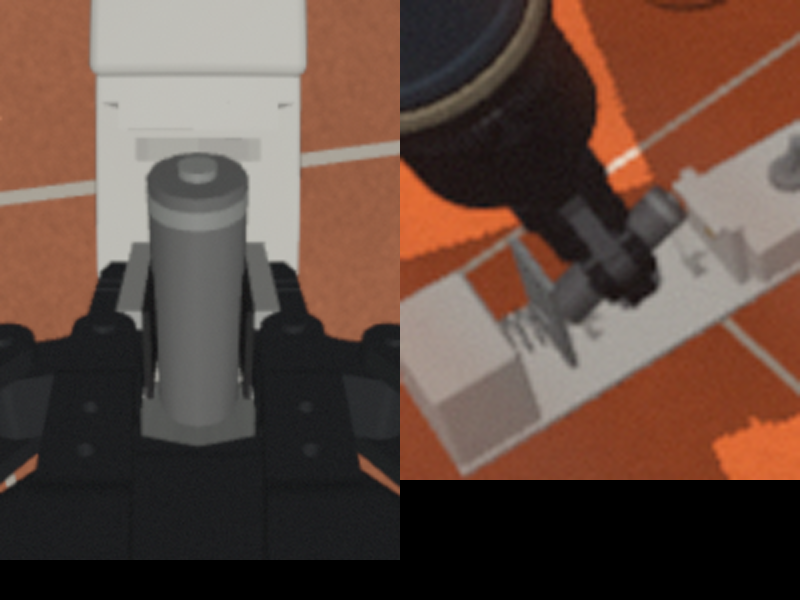

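Plate pushed back with about 5 N. The button has cleared the lip (lip line at v≈128, cell top rim at v≈155) and still stands above it. Now I'll roll it down in steps.

```bash

python3 -m creep '[{"tx":0.0102,"ty":0.0002,"tz":0.0027,"ax":0,"ay":-0.0057,"az":0,"jaw":0},{"tx":0.0102,"ty":0.0002,"tz":0.0025,"ax":0,"ay":-0.0057,"az":0,"jaw":0},{"tx":0.0103,"ty":0.0002,"tz":0.0023,"ax":0,"ay":-0.0057,"az":0,"jaw":0},{"tx":0.0103,"ty":0,"tz":0.002,"ax":0,"ay":-0.0057,"az":0,"jaw":0},{"tx":0,"ty":0,"tz":0,"ax":0,"ay":0,"az":0,"jaw":0},{"tx":0,"ty":0,"tz":0,"ax":0,"ay":0,"az":0,"jaw":0},{"tx":0,"ty":0,"tz":0,"ax":0,"ay":0,"az":0,"jaw":0},{"tx":0,"ty":0,"tz":0,"ax":0,"ay":0,"az":0,"jaw":0}]'
python3 b.py "-40.5,35,8"
```

```text
time_s: 12.5
tool_pos: [0.5026, -0.1506, 0.1954]
ee_rot: [0.75, 0.66, 0.04, -0.035]
wrist_force: [1.1, 6.4, -3.3]
width: 0.0193
finger_force: 58.7
x,y,z mm [ -0.1407 -40.2507  41.2433] tilt 16.043400391465042 yaw err -0.01620292358986234 t 12.5
F bay xyz 0.31884390156835474 6.454550573103081 -3.2692898845064704 w 0.019298292683893187 58.68934392929077
-40.5,35,8 turn [ 0.     -0.0223  0.    ] shift (new axes) [0.0433 0.0003 0.0094] (old axes) [0.0416 0.0003 0.0154]
```

```bash

python3 -m creep '[{"tx":0.0105,"ty":0,"tz":0.0034,"ax":0,"ay":-0.0056,"az":0,"jaw":0},{"tx":0.0106,"ty":0,"tz":0.0032,"ax":0,"ay":-0.0056,"az":0,"jaw":0},{"tx":0.0107,"ty":0,"tz":0.003,"ax":0,"ay":-0.0056,"az":0,"jaw":0},{"tx":0.0107,"ty":0,"tz":0.0028,"ax":0,"ay":-0.0056,"az":0,"jaw":0},{"tx":0,"ty":0,"tz":0,"ax":0,"ay":0,"az":0,"jaw":0},{"tx":0,"ty":0,"tz":0,"ax":0,"ay":0,"az":0,"jaw":0},{"tx":0,"ty":0,"tz":0,"ax":0,"ay":0,"az":0,"jaw":0},{"tx":0,"ty":0,"tz":0,"ax":0,"ay":0,"az":0,"jaw":0}]'
python3 b.py "-40.5,31,0"
```

```text
time_s: 13.17
tool_pos: [0.5054, -0.1292, 0.1905]
ee_rot: [0.751, 0.66, -0.013, 0.012]
wrist_force: [-1.1, 6.8, 1.7]
width: 0.0189
finger_force: 59.1
x,y,z mm [ -0.0039 -40.5312  35.6335] tilt 7.970423931048209 yaw err -0.017335599681425277 t 13.1667
F bay xyz -1.9632630008962217 6.554728755537628 1.6971122913452263 w 0.018852330690872728 59.14855241775513
-40.5,31,0 turn [ 0.0001 -0.0221  0.    ] shift (new axes) [0.0447 0.0002 0.0061] (old axes) [0.0434 0.0002 0.0123]
```

```bash

python3 -m creep '[{"tx":0.0109,"ty":0,"tz":0.0027,"ax":0,"ay":-0.0055,"az":0,"jaw":0},{"tx":0.011,"ty":0,"tz":0.0024,"ax":0,"ay":-0.0055,"az":0,"jaw":0},{"tx":0.011,"ty":0,"tz":0.0022,"ax":0,"ay":-0.0055,"az":0,"jaw":0},{"tx":0.0111,"ty":0,"tz":0.002,"ax":0,"ay":-0.0056,"az":0,"jaw":0},{"tx":0,"ty":0,"tz":0,"ax":0,"ay":0,"az":0,"jaw":0},{"tx":0,"ty":0,"tz":0,"ax":0,"ay":0,"az":0,"jaw":0},{"tx":0,"ty":0,"tz":0,"ax":0,"ay":0,"az":0,"jaw":0},{"tx":0,"ty":0,"tz":0,"ax":0,"ay":0,"az":0,"jaw":0}]'
python3 b.py "-40.5,30,0" "-29.5,30,0"
python3 - <<'E'
from h import *
a=ctrl.read_camera("wrist")[:,:,::-1];b=ctrl.read_camera("scene")[:,:,::-1]
o=np.zeros((600,800,3),np.uint8)
o[:560,:400]=cv2.resize(a[120:400,220:420],None,fx=2,fy=2,interpolation=cv2.INTER_CUBIC)
o[:480,400:]=cv2.resize(b[190:310,180:280],None,fx=4,fy=4,interpolation=cv2.INTER_CUBIC)[:, :400]
cv2.imwrite("pics/c8.png",o)
E
```

```text
time_s: 13.83
tool_pos: [0.5081, -0.1079, 0.184]
ee_rot: [0.748, 0.658, -0.065, 0.057]
wrist_force: [-3.2, 8.0, 4.9]
width: 0.019
finger_force: 59.6
x,y,z mm [ -0.1891 -40.3543  31.3769] tilt 0.02446182698671473 yaw err -0.01395988222950039 t 13.8333
F bay xyz -4.194481635350605 7.569205032694864 4.854832236680366 w 0.01897715929436851 59.59779918193817
-40.5,30,0 turn [ 0.     -0.0001  0.    ] shift (new axes) [0.0003 0.0004 0.0028] (old axes) [0.0003 0.0004 0.0028]
-29.5,30,0 turn [ 0.     -0.0001  0.    ] shift (new axes) [ 0.022   0.0004 -0.0011] (old axes) [ 0.022   0.0004 -0.001 ]
```

View pics/c8.png

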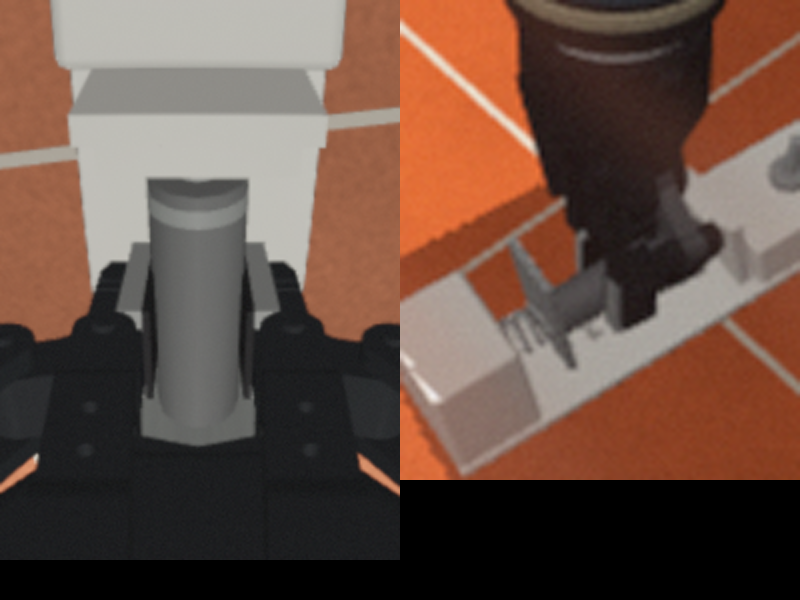

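The cell now lies level and seated in the saddles (contact Fz ≈ 5 N at the same height as in the rest), with its end at the lip edge (v≈180). I'll slide it forward under the lip, letting the spring follow.

```bash

python3 -m creep '[{"tx":0.0036,"ty":-0.001,"tz":-0.0005,"ax":0,"ay":0,"az":0,"jaw":0},{"tx":0.0036,"ty":0,"tz":-0.0005,"ax":0,"ay":0,"az":0,"jaw":0},{"tx":0.0036,"ty":0,"tz":-0.0006,"ax":0,"ay":0,"az":0,"jaw":0},{"tx":0.0036,"ty":0,"tz":-0.0006,"ax":0,"ay":0,"az":0,"jaw":0},{"tx":0.0036,"ty":0,"tz":-0.0006,"ax":0,"ay":0,"az":0,"jaw":0},{"tx":0.0036,"ty":0,"tz":-0.0006,"ax":0,"ay":0,"az":0,"jaw":0},{"tx":0,"ty":0,"tz":0,"ax":0,"ay":0,"az":0,"jaw":0},{"tx":0,"ty":0,"tz":0,"ax":0,"ay":0,"az":0,"jaw":0}]'
python3 b.py
```

```text
time_s: 14.6
tool_pos: [0.5092, -0.0973, 0.1841]
ee_rot: [0.748, 0.658, -0.065, 0.058]
wrist_force: [-2.0, 2.4, 7.9]
width: 0.0193
finger_force: 59.7
x,y,z mm [ -0.2286 -29.9617  31.5054] tilt -0.05495470169741817 yaw err 0.016033382321354886 t 14.6
F bay xyz -2.2674988362959057 2.1431774654535602 7.872761758695484 w 0.019285349439134302 59.66252267360687
```

```bash

python3 -m creep '[{"tx":0,"ty":0,"tz":0,"ax":0,"ay":0,"az":0,"jaw":0.35},{"tx":0,"ty":0,"tz":0,"ax":0,"ay":0,"az":0,"jaw":0.4},{"tx":0,"ty":0,"tz":0,"ax":0,"ay":0,"az":0,"jaw":0.5},{"tx":0,"ty":0,"tz":0,"ax":0,"ay":0,"az":0,"jaw":0.6},{"tx":0,"ty":0,"tz":0,"ax":0,"ay":0,"az":0,"jaw":0.7},{"tx":0,"ty":0,"tz":0,"ax":0,"ay":0,"az":0,"jaw":0.7},{"tx":0,"ty":0,"tz":0,"ax":0,"ay":0,"az":0,"jaw":0.7},{"tx":0,"ty":0,"tz":0,"ax":0,"ay":0,"az":0,"jaw":0.7}]'
python3 -m creep '[{"tx":0,"ty":0,"tz":-0.02,"ax":0,"ay":0,"az":0,"jaw":0.7},{"tx":0,"ty":0,"tz":-0.04,"ax":0,"ay":0,"az":0,"jaw":0.7},{"tx":0,"ty":0,"tz":-0.05,"ax":0,"ay":0,"az":0,"jaw":0.7},{"tx":0,"ty":0,"tz":-0.05,"ax":0,"ay":0,"az":0,"jaw":0.7},{"tx":-0.04,"ty":0,"tz":-0.05,"ax":0,"ay":0,"az":0,"jaw":0.7},{"tx":-0.06,"ty":0,"tz":0,"ax":0,"ay":0.0139,"az":0,"jaw":0.7},{"tx":-0.06,"ty":0,"tz":0,"ax":0,"ay":0.0139,"az":0,"jaw":0.7},{"tx":0,"ty":0,"tz":0,"ax":0,"ay":0,"az":0,"jaw":0.7}]'
python3 - <<'E'
from h import *
np.set_printoptions(precision=4,suppress=True)
s=ctrl.observe();print(s["tool_pos"],s["wrist_force"]);np.save("s5.npy",s,allow_pickle=True)
a=ctrl.read_camera("wrist")[:,:,::-1];b=ctrl.read_camera("scene")[:,:,::-1];cv2.imwrite("pics/w5.png",a)
u,v=map(int,proj(s,[.5065,-.12,.03]));u-=75;v=max(0,v-75);print(u,v)
for P in([.510,-.0945,.042],[.5063,-.1233,.03]):print(proj(s,P))
o=np.zeros((600,800,3),np.uint8)
o[:450,:450]=cv2.resize(a[v:v+150,u:u+150],None,fx=3,fy=3,interpolation=cv2.INTER_CUBIC)
o[:420,450:]=cv2.resize(b[200:320,180:280],(350,420),interpolation=cv2.INTER_CUBIC)
cv2.imwrite("pics/c9.png",o)
E
```

```text
time_s: 15.27
tool_pos: [0.5092, -0.0972, 0.1838]
ee_rot: [0.748, 0.658, -0.065, 0.058]
wrist_force: [-0.4, 0.1, -0.4]
width: 0.0599
finger_force: 0.0
time_s: 15.93
tool_pos: [0.5008, -0.1617, 0.3005]
ee_rot: [0.752, 0.659, 0.003, 0.0]
wrist_force: [1.0, -0.5, 0.5]
width: 0.0599
finger_force: 0.0
[ 0.5008 -0.1617  0.3005] [ 1.0184 -0.4923  0.5283]
240 73
(np.float64(315.3991907481422), np.float64(115.85088938172896))
(np.float64(315.7527390877495), np.float64(152.7910652275297))
```

View pics/c9.png

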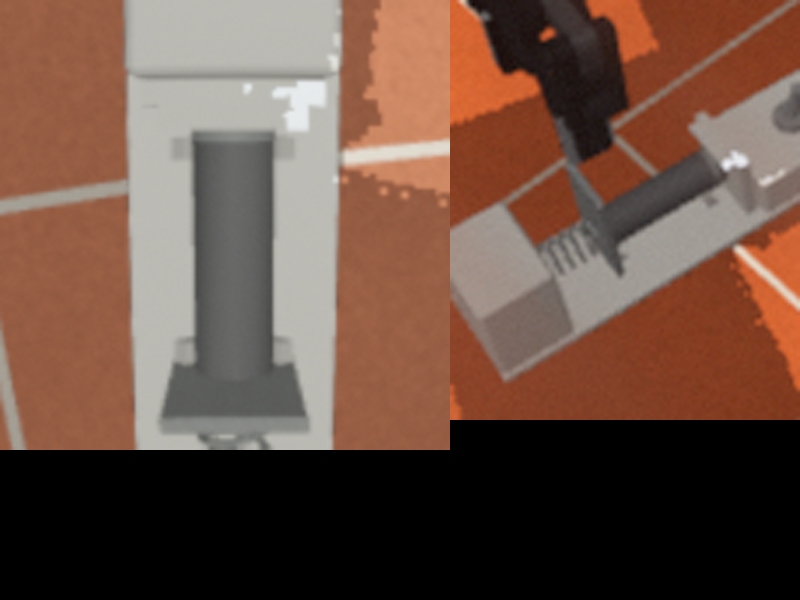

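The cell lies straight under the lip (lip edge at v≈131, flat end on the plate at v≈378). I'll check that it is fully home.

```bash
python3 - <<'E'
from h import *
np.set_printoptions(precision=4,suppress=True)
s=np.load("s5.npy",allow_pickle=True).item()
L=lambda X,Y,z:onz("wrist",(240+X/3,73+Y/3),z,s)
l=L(233,131,.0455);f=L(233,378,.0405);p=(L(162,417,.07)+L(307,417,.07))/2
print("lip-flat",np.linalg.norm((l-f)[:2]),"lip-plate",np.linalg.norm((l-p)[:2]),l,f,p)
print("band lip", np.linalg.norm((L(233,131,.0455)-L(233,143,.0405))[:2]))
E
```

```text
lip-flat 0.06296471503506765 lip-plate 0.0635907796489956 [ 0.5116 -0.0953  0.0455] [ 0.5032 -0.1577  0.0405] [ 0.5034 -0.1583  0.07  ]
band lip 0.0030616855987833013
```

The flat end is 63–63.6 mm behind the lip (64 when home), so the plate is pushed back about 4 mm and the cell is fully home. I'm handing the job in.

```bash
python3 -c "
from rig import ctrl
print(ctrl.job_done())"
```

```text
the job is handed in; nothing more can be done
None
```

The long cell lies fully home under the lip with the sprung plate holding it (measured within about 1 mm), the gripper is clear of it, the short cell was left alone, and I handed the job in at about 16 s.

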